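# Set the honing machine's speed wheel to 4 and switch it on

## Robot

A 7-joint arm with a two-finger parallel gripper is mounted at the origin on the work surface. World frame = base frame: x ahead of the robot, y to its left, z up, the work surface at z = 0. Lengths are in mm, angles in rad, forces in N, time in s.
With the tool pointing down it reaches from about 400 to 875 mm from the base axis. Payload 4.4 kg.
Tool frame: the origin (TCP) lies midway between the tips of the shut fingers; the grasp point (between the pads) lies 19 mm behind it; z points along the fingers, y is the line along which they close (so a half turn about z gives the same grasp; the last joint's range is limited). The gripper opens to 85 mm and grips with 20 to 120 N. Pads are 22 mm wide; open, the fingers measure 114 mm over their backs; the gripper's body (76 mm by 85 mm) begins 54 mm behind the grasp point. The pads swing forward as they close: fully open they stand 13 mm farther back than shut.
Start: joints at [1.18, 0.628, 0.038, 1.517, -0.027, 0.996, -0.02], TCP at [207.455, -616.02, 231.313] pointing down, gripper open.
Joint ranges: [-3.06, 3.06], [-0.37, 2.12], [-1.25, 1.32], [0.18, 2.47], [-1.1, 4.24], [0.23, 1.98], [-2.94, 2.94]. Speed limits (rad/s): [2.57, 2.57, 3.14, 3.14, 3.14, 3.14, 3.14].

## Interface

Orientations are given as [roll, pitch, yaw] about the fixed x, y, z axes, in that order (R = Rz(yaw) Ry(pitch) Rx(roll)).
In Python, from cell import ctrl gives the robot as it stands.
- The arm moves only by the shell command python3 -m handwheel 'ROWS'. ROWS is JSON, a list of rows, each a list of 3 entries, a list of its own where there are three numbers: the turn, a rotation vector about the tool's x, y, z in degrees, then the shift along the tool's x, y, z in m, then the closure, from 0 (fully open) to 1 (shut). A call has 1 to 5 rows; each row shifts and turns the commanded pose from where the row before left it, along the tool's axes as they then stand; what a row does not reach is not made up. A row lasts 1/12 s, in which the tool goes at most 41.7 mm and 7.16 degrees, less where a joint would pass 70% of its speed; a pose out of reach is approached as far as the arm can. A call is refused whole if a number of a shift passes 0.0417 or a number of a turn 7.16, either way. A call with a gripper value outside its range is refused whole. The fingers move at their own pace and stop on an object; the grip force is fixed at half the most. Time passes only in rows, so rows that do not move let the fingers close. It gives the time, the measured TCP pose, the force, the opening and the grip force at its end, in the units of the state.
- ctrl.read_state(): the state, without advancing time (a new reading comes with each control period).
- ctrl.get_image(name): name is "side" or "top"; returns a dict with "pixels" (480x640x3 uint8, red, green, blue), "fx", "fy", "cx", "cy" (pixels), "k1" (the pictures are not rectified: a ray, as slopes to the right and down, at radius r is drawn at 1 + k1 r^2 times it, then the intrinsics apply), "pose" (4x4, takes a point from camera to world coordinates). Camera axes: x right, y up, looking along -z (the intrinsics and any distortion apply to the point x, -y, -z); pixel columns grow to the right and rows downward; lengths in mm; the calibration is good to about 2 mm. A picture is of the moment at which its call begins. There is no depth.
- ctrl.finish_job(): hands the job in; it is judged then, once.
The state is a dict: "clock": time; "qpos": joint angles; "qd": joint speeds; "tau": joint torques, N m; "eef_pos": TCP position; "tool_rot": TCP orientation; "force": force on the tool from outside, world axes, zero at the start; "torque": the same for the moment, N m; "width": finger opening in mm; "gripper_force": force on a finger pad.
Only numpy, scipy, OpenCV 4.12 (cv2) and the standard library are available. Lean on these libraries where they do the work, as an engineer would, in place of code of your own. Each camera call takes 0.05 s, during which the arm holds its last target. There are 200 camera calls.

## Task

Set the honing machine to speed 4: roll the black knurled wheel by its edge until the 4 stands squarely in the middle of the little window, and leave it there. Only then push the red-balled run lever fully over, away from the robot, to switch on. Leave the two gouges, the mallet and the carved rosette where they lie.

Things in the scene. Friction and masses are not known exactly. Their poses are not given: they have to be found in the camera images.
- machine: Green bench honing machine, fixed to the bench. Origin: on the bench under the speed wheel's axis; x from its robot side to its back, y to the left seen from the robot. Sizes in mm in this frame: dark foot x -20..130, y -120..210 and a round foot of radius 50 about the origin, 24 high; solid green walls beside the wheel from x = 10 on, |y| above 90, to z 68.
- nose (a point): Middle of the half-round green nose (radius 54 about the wheel's axis, z 62 to 68) that covers the wheel's hub on the robot's side; behind it, from x = 0, a plate at the same height covers the back half of the wheel. All round the robot's side (machine x below 0) the wheel's rim stands 26 out of the nose, free for a fingertip beside it, above the 24 high foot.
- motor (a point): Centre of the green motor (radius 60, axis along machine y) with a pale honing wheel at its right end; fixed, y -120..-355, x 0..131, up to z 156.
- wheel_axis (a point): On the black speed wheel's upright axis, at its mid height (z 43). The wheel lies level, z 28 to 58: a finely knurled round body of radius 68 with 10 upright round lobes (radius 7, centres at radius 73, so 80 over all) every 36 degrees; the gap between neighbouring lobes is about 30 wide. Whenever a digit is exactly centred in the window a lobe points to machine -x.
- speed (a joint): Speed wheel's angle (rad), 0 to 5.65 between stops, growing counter-clockwise seen from above (the rim nearest the robot then moves to machine -y). Digit in the window = angle / 0.6283; 4 is centred at 2.513. No clicks: friction (0.1 N m, about 1.5 N at the rim) holds it where it is left. Starts between 0.05 and 1.5.
- digit_4 (a point): Middle of the digit 4 on the wheel's white upper face (radius 40 from the axis); turns with the wheel. Digits 0 to 9 are black, 24 tall, 12 wide, upright as seen from the robot when in the window; the face has z 61.
- window (a point): Centre of the display window in the green top (machine x 40, y 0, z 68): an opening 30 (x) by 25 (y) in a black frame, with a red index mark on the frame before and behind its middle. The digit face lies 7 below.
- run (a joint): Run lever's angle (rad) about a level axis along machine y: 0 is off (leaning 0.5 rad towards the robot from upright), 1.0 fully on (leaning 0.5 rad away). It stays where it is left; about 1 N at the ball moves it. It starts between 0 and 0.12.
- run_tip (a point): Centre of the red ball (radius 13) at the end of the run lever, a steel rod of radius 5. Pivot at machine x 70, y 165, z 90; the ball's centre is 80 from it. The dark block under it is 70 (x) by 50 and reaches z 93, its pivot pin z 103.
- gouge_dark: Loose carving gouge, dark wooden handle 115 long and 26 thick, steel blade 85 long; lies on the bench to the right of the wheel, before the motor. Origin at the bench where blade and handle meet; blade to its +x. Bystander.
- gouge_pale: The same with a pale handle and a wider blade. Bystander.
- mallet: Loose wooden mallet lying on the bench to the left, nearer the robot than the lever. Origin at the bench, below the joint of head and handle; the dark block head (100 x 65 x 65) lies to its +x, a handle of radius 14 reaches 130 to its -x. Bystander.
- rosette: Loose pale carved wooden disc, diameter 160, 20 high, flat on the bench to the left of the machine. Origin at the centre of its underside. Bystander.

How it is judged:
By the outcome, as a careful person would: the job done as asked, in the order asked, and still so for the second after the job is handed in, with the robot touching nothing.
It also fails if it takes over 54 s, if anything falls off the work surface, if the arm or the gripper's body presses on something with over 40 N, if the wrist force passes 120 N, or if a joint passes its speed limit or range.

## Working session

There is one attempt and no reset: what is moved stays moved. The work goes in short steps, Python scripts to look and compute and a shell command to move; the robot and the scene stay as the last step left them, time stands still between calls to the robot, and variables do not carry over. Pictures are saved under pics/ and viewed, at most 10 in all, crops included, and the job is handed in when it is done.

```bash
mkdir -p pics; ls
python3 - <<'E'
from cell import ctrl
import cv2
s=ctrl.read_state();print({k:s[k] for k in('clock','eef_pos','tool_rot','width','force')})
for n in('side','top'):
    g=ctrl.get_image(n);cv2.imwrite(f'pics/{n}0.png',g['pixels'][:,:,::-1]);print(n,g['fx'],g['fy'],g['cx'],g['cy'],g['k1'],g['pose'])
E
```

```text
pics
{'clock': 0.0, 'eef_pos': array([ 207.27227636, -615.41172141,  230.38714868]), 'tool_rot': array([-3.13969959e+00,  9.83495428e-06,  3.24804797e-01]), 'width': 85.21400603464383, 'force': array([-0.51035434, -0.03405643,  0.02114755])}
side 514.9675298709672 514.9675298709672 319.5776579449856 235.30588505725825 -0.1190931274819799 [[-9.32719377e-01  2.58271243e-01 -2.51655576e-01  2.14729834e+02]
 [-3.60151000e-01 -6.32262012e-01  6.85956271e-01  8.09727783e+02]
 [ 1.80505184e-02  7.30438713e-01  6.82739676e-01  8.71059632e+02]
 [ 0.00000000e+00  0.00000000e+00  0.00000000e+00  1.00000000e+00]]
top 436.5417817812993 436.5417817812993 327.73814759537885 242.95637804296166 -0.004702202245488097 [[ 2.90046019e-02  9.92972367e-01 -1.14737139e-01  3.87274208e+02]
 [-9.99194072e-01  3.19881680e-02  2.42479517e-02  5.22946274e+01]
 [ 2.77477769e-02  1.13941367e-01  9.93099907e-01  1.06086394e+03]
 [ 0.00000000e+00  0.00000000e+00  0.00000000e+00  1.00000000e+00]]
```

View pics/top0.png

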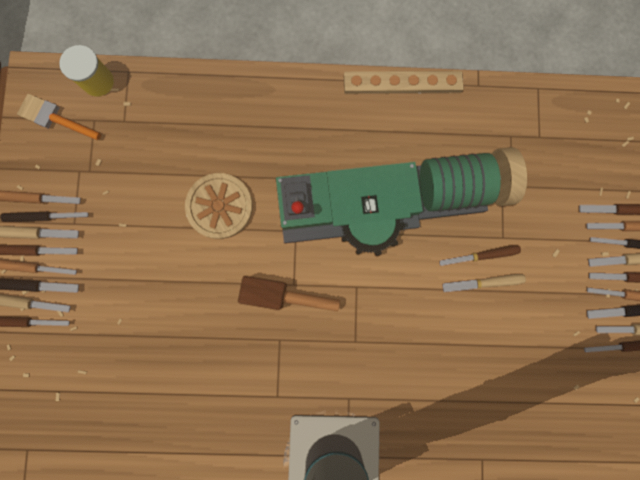

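View pics/side0.png

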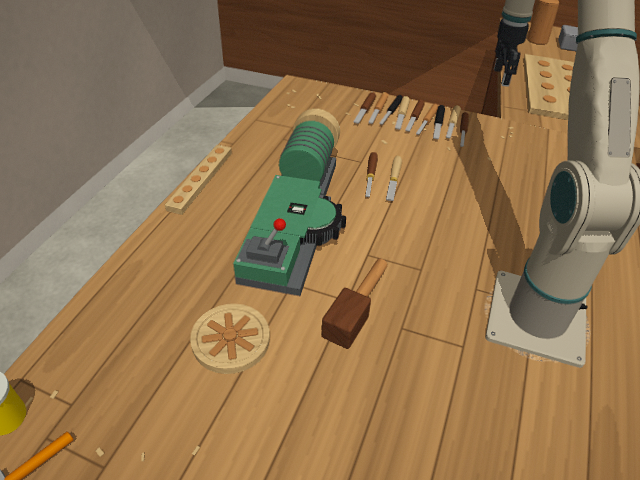

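The top view shows the window near (370,205), the nose front near (374,250), the red ball at (297,207) and the motor at about (460,182). In the side view the window is at (297,209) and the ball at (280,225). Next I'll crop and enlarge.

```bash
cat > h.py <<'E'
import numpy as np, cv2
from cell import ctrl
def proj(g,P):
    T=np.linalg.inv(g['pose']);p=np.atleast_2d(P)@T[:3,:3].T+T[:3,3]
    a=p[:,0]/-p[:,2];b=-p[:,1]/-p[:,2];d=1+g['k1']*(a*a+b*b)
    return np.c_[g['fx']*a*d+g['cx'],g['fy']*b*d+g['cy']]
def unproj(g,u,v,z):
    x,y=(u-g['cx'])/g['fx'],(v-g['cy'])/g['fy'];a,b=x,y
    for _ in range(20):
        d=1+g['k1']*(a*a+b*b);a,b=x/d,y/d
    r=g['pose'][:3,:3]@[a,-b,-1];o=g['pose'][:3,3]
    return o+r*(z-o[2])/r[2]
def crop(g,u,v,w,h,s,name,marks=None):
    M=np.float32([[s,0,-s*(u-w/2)],[0,s,-s*(v-h/2)]])
    im=cv2.warpAffine(g['pixels'][:,:,::-1].copy(),M,(int(w*s),int(h*s)),flags=cv2.INTER_CUBIC)
    if marks is not None:
        for p in marks: cv2.circle(im,(int(s*(p[0]-u+w/2)),int(s*(p[1]-v+h/2))),2,(255,0,255),-1)
    return im
E
python3 - <<'E'
from h import *
a=ctrl.get_image('top');b=ctrl.get_image('side')
i=crop(a,350,210,160,110,5,'')
j=crop(b,290,230,133,100,6,'')
cv2.imwrite('pics/c1.png',i);cv2.imwrite('pics/c2.png',j)
E
```

```text
(no output)
```

View pics/c1.png

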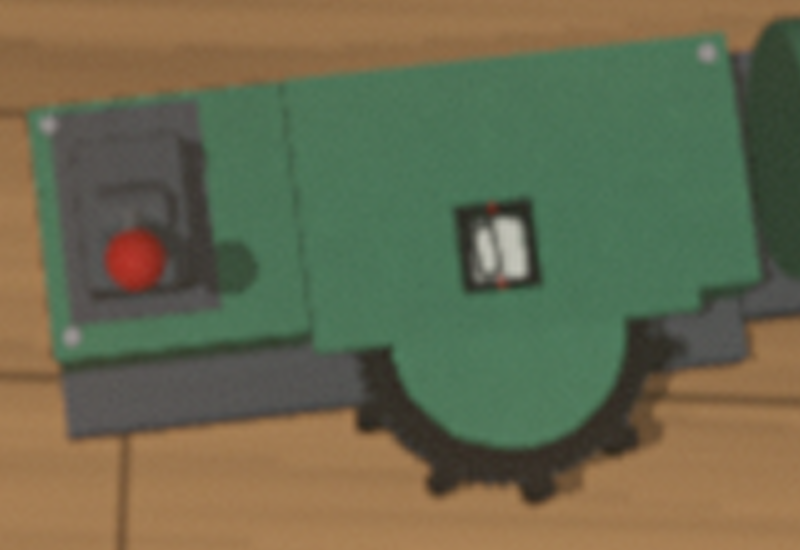

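View pics/c2.png

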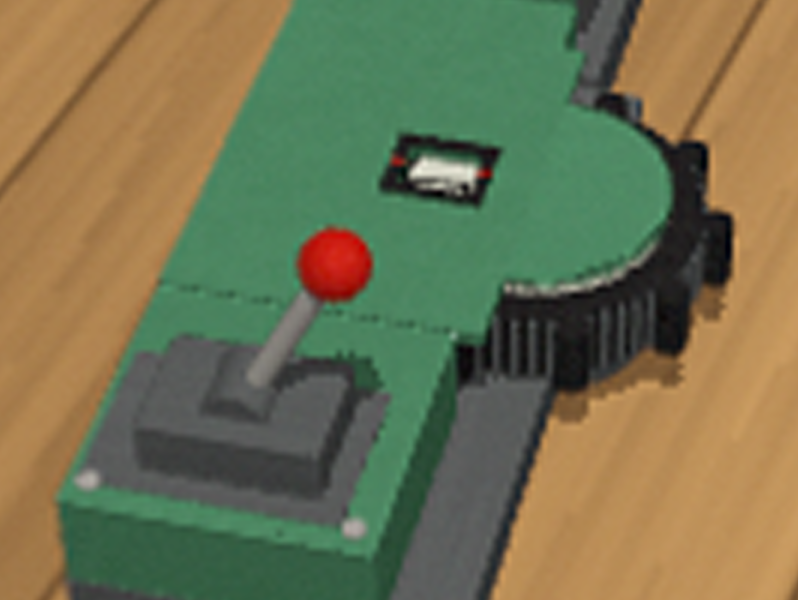

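The top crop shows the index marks at (368,196.6) and (370.6,211.4), the nose arc clear, and five lobes at crop (370,418), (440,482), (538,490), (622,438) and (670,348). The window shows a mostly white gap with one digit stroke at left.

Run:
```python
from h import *
a=ctrl.get_image('top');b=ctrl.get_image('side')
U=lambda x,y,z:unproj(a,270+x/5,155+y/5,z)
L,R=U(28,110,68),U(722,35,68);e=L-R;yaw1=np.arctan2(-e[0],e[1])
bk,fr=U(490,208,68),U(503,282,68)
w=U(496.5,245,68)
print('yaw edge',yaw1,'marks',np.arctan2(*(bk-fr)[[1,0]]),'win',w, 'noseends',U(390,347,68),U(628,320,68),'nose bottom',U(512,448,68))
S=lambda x,y,z:unproj(b,290-66.5+x/6,230-50+y/6,z)
print('side win',S(441,170,68))
yaw=yaw1
ex=np.array([np.cos(yaw),np.sin(yaw),0]);ey=np.array([-ex[1],ex[0],0])
ax=w-40*ex;ax2=U(512,448,68)+54*ex;mid=(U(390,347,68)+U(628,320,68))/2
print('axis',ax,ax2,mid)
for p in [(370,418),(440,482),(538,490),(622,438),(670,348)]:
    d=U(*p,58)-ax; x,y=d@ex,d@ey; print(np.hypot(x,y),np.degrees(np.arctan2(y,-x)))
bl=U(135,261,160);d=bl-ax;print('ball',bl,d@ex,d@ey)
M=ax+70*ex+165*ey;print('pivot',M)
for t in(0,.06,.12):
    P=M+ex*80*np.sin(t-.5);P[2]=90+80*np.cos(t-.5);print(t,P,proj(a,P),proj(b,P))
print('measured',297,207.2,290-66.5+335/6,230-50+265/6)
```

```text
yaw edge 0.14726259781578405 marks 0.1900781879057433 win [596.03557574 -65.73126941  68.        ] noseends [546.51287032 -17.3852217   68.        ] [ 562.84672028 -127.4155768    68.        ] nose bottom [501.49017227 -74.58247674  68.        ]
side win [595.70007044 -65.56665814  68.        ]
axis [556.46851794 -71.60050588  68.        ] [554.9057003  -66.65900751  68.        ] [554.6797953  -72.40039925  68.        ]
74.86708428530349 64.35618737744771
76.38459710117544 30.638292206760003
74.88097358811939 -4.42506845347248
73.01409030369715 -40.971888884349795
77.61229426218289 -78.2819703243986
ball [564.60264013  96.83171179 160.        ] 32.76029495883596 165.41565515274618
pivot [601.50026864 101.88477138  68.        ]
0 [563.56135265  96.25704767 160.20660495] [[297.2521693  207.67935999]] [[280.23483407 224.67106641]]
0.06 [567.79392577  96.8848925  162.38013306] [[296.98320678 205.47423517]] [[278.20283585 223.55661322]]
0.12 [572.14780533  97.53073149 164.29317085] [[296.71213451 203.22903403]] [[276.11592161 222.52560728]]
measured 297 207.2 279.3333333333333 224.16666666666666
```

Run:
```python
from h import *
a=ctrl.get_image('top');b=ctrl.get_image('side')
i=crop(a,369.3,204,24,24,16,'');j=crop(b,297,208.5,24,24,16,'')
cv2.imwrite('pics/c3.png',np.hstack([i,j]))
yaw=.15;ex=np.array([np.cos(yaw),np.sin(yaw)]);ey=np.array([-ex[1],ex[0]])
for ph in(48.5,):
    p=np.radians(ph);print(ph,np.array([556,-71])+86*(-np.cos(p)*ex+np.sin(p)*ey),'yaw',90-ph+np.degrees(yaw))
s=ctrl.read_state();print(s['eef_pos'],s['tool_rot'])
```

```text
48.5 [490.02922081 -15.82884546] yaw 50.09436692696235
[ 207.43582592 -615.94990058  231.170456  ] [-3.14135547e+00 -6.46164789e-05  3.24748764e-01]
```

View pics/c3.png

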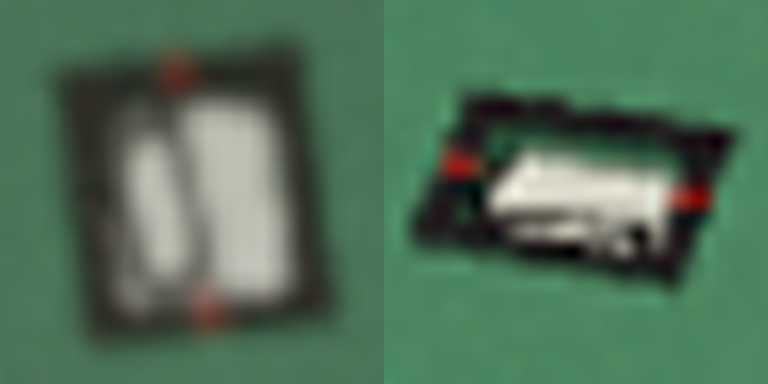

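The zoom shows two strokes joined at the ends, left of the middle, which is a 0. So the wheel is at about 0.10 rad and needs about +138° of turn. I'll do that in two strokes of about 70°, with the shut fingers in a lobe gap.

```bash
python3 -m handwheel '[[[0,0,-6.3],[0,0,0],1],[[0,0,-6.3],[0,0,0],1],[[0,0,-6.3],[0,0,0],1],[[0,0,-6.3],[0,0,0],1],[[0,0,-6.3],[0,0,0],1]]'
python3 -m handwheel '[[[0,0,0],[0.038,-0.010,0],1],[[0,0,0],[0.038,-0.010,0],1],[[0,0,0],[0.038,-0.010,0],1],[[0,0,0],[0.038,-0.010,0],1],[[0,0,0],[0.038,-0.010,0],1]]'
```

```text
clock: 0.82
eef_pos: [207.4, -616.0, 231.3]
tool_rot: [3.142, 0.0, 0.88]
force: [1.2, -0.0, -0.1]
width: 25.6
gripper_force: 0.0
clock: 1.23
eef_pos: [291.4, -436.6, 231.5]
tool_rot: [3.141, -0.0, 0.874]
force: [-0.2, -1.2, 0.4]
width: -0.0
gripper_force: 0.0
```

```bash
python3 -m handwheel '[[[0,0,0],[0.038,-0.010,0],1],[[0,0,0],[0.038,-0.010,0],1],[[0,0,0],[0.038,-0.010,0],1],[[0,0,0],[0.038,-0.010,0],1],[[0,0,0],[0.038,-0.010,0],1]]' | head -2
python3 -m handwheel '[[[0,0,0],[0.038,-0.010,0],1],[[0,0,0],[0.038,-0.010,0],1],[[0,0,0],[0.038,-0.010,0],1],[[0,0,0],[0.038,-0.010,0],1],[[0,0,0],[0.038,-0.010,0],1]]'
python3 - <<'E'
from h import *
s=ctrl.read_state();d=np.array([490,-15.8])-s['eef_pos'][:2];y=s['tool_rot'][2];c,n=np.cos(y),np.sin(y);print(c*d[0]+n*d[1],n*d[0]-c*d[1])
E
```

```text
clock: 1.65
eef_pos: [375.0, -258.7, 231.6]
clock: 2.07
eef_pos: [458.6, -80.7, 231.7]
tool_rot: [3.141, -0.0, 0.874]
force: [0.9, -0.8, -1.1]
width: 0.2
gripper_force: 0.0
69.97242048515956 -17.544023030768567
```

```bash
python3 -m handwheel '[[[0,0,0],[0.035,-0.010,0],1],[[0,0,0],[0.035,-0.0095,0],1],[[0,0,0],[0,0,0.04],1],[[0,0,0],[0,0,0.04],1],[[0,0,0],[0,0,0.04],1]]'
python3 -m handwheel '[[[0,0,0],[0,0,0.03],1],[[0,0,0],[0,0,0],1]]'
python3 - <<'E'
from h import *
a=ctrl.get_image('top');b=ctrl.get_image('side')
i=crop(a,365,225,80,70,6,'');j=crop(b,310,220,53,70,6,'')
cv2.imwrite('pics/c4.png',np.hstack([i,j]))
E
```

```text
clock: 2.48
eef_pos: [489.1, -15.3, 110.8]
tool_rot: [3.139, -0.002, 0.876]
force: [0.4, -1.4, 0.2]
width: 0.1
gripper_force: 0.0
clock: 2.65
eef_pos: [484.0, -16.2, 76.6]
tool_rot: [-3.134, 0.007, 0.875]
force: [0.8, 0.2, 0.9]
width: 0.1
gripper_force: 0.0
```

View pics/c4.png

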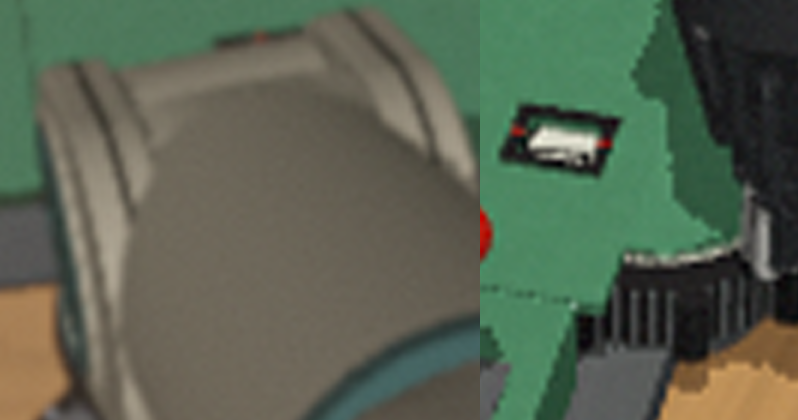

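The arm hides the wheel in the top view. The side view shows the fingertips just above the rim, next to the lobe gap. I'll check whether the small pose drift is a joint limit.

Run:
```python
from h import *
ctrl.get_image('side')
s=ctrl.read_state();print(s['eef_pos'],s['tool_rot'],s['qpos'].round(3),s['force'])
```

```text
[488.81416764 -16.19966402  82.44853803] [ 3.14040543e+00 -1.04675110e-03  8.74581804e-01] [ 0.068  0.647 -0.135  2.086  0.201  0.419 -0.92 ] [ 0.2669441  -0.70716519  0.27949395]
```

```bash
python3 -m handwheel '[[[0,0,0],[0,0,0.012],1],[[0,0,0],[0,0,0.012],1],[[0,0,0],[0,0,0.006],1],[[0,0,0],[0,0,0],1]]'
python3 -m handwheel '[[[0,0,0],[0,0,0.010],1],[[0,0,0],[0,0,0.006],1],[[0,0,0],[0,0,0],1],[[0,0,0],[0,0,0],1]]'
```

```text
clock: 3.13
eef_pos: [488.7, -16.4, 52.4]
tool_rot: [3.14, -0.001, 0.874]
force: [-0.4, -0.2, -0.0]
width: -0.1
gripper_force: 0.0
clock: 3.47
eef_pos: [487.7, -16.3, 35.2]
tool_rot: [-3.141, 0.0, 0.875]
force: [-0.9, -0.6, 0.4]
width: 0.3
gripper_force: 0.0
```

In the gap without contact. Starting the counter-clockwise arc.

```bash
cat >> h.py <<'E'
def pol():
    s=ctrl.read_state();yaw=.15
    d=s['eef_pos'][:2]-[556,-71];c,n=np.cos(yaw),np.sin(yaw);x,y=c*d[0]+n*d[1],-n*d[0]+c*d[1]
    print('R',np.hypot(x,y).round(1),'phi',np.degrees(np.arctan2(y,-x)).round(1),'toolphi',(90+np.degrees(yaw-s['tool_rot'][2])).round(1),'z',s['eef_pos'][2].round(1),'F',s['force'].round(1),'q',s['qpos'].round(2))
E
python3 -m handwheel '[[[0,0,-5],[-0.0076,0.0003,0],1],[[0,0,-5],[-0.0076,0.0003,0],1],[[0,0,-5],[-0.0076,0.0003,0],1],[[0,0,-5],[-0.0076,0.0003,0],1],[[0,0,-5],[-0.0076,0.0003,0],1]]' ; python3 -c "from h import *;pol()"
```

```text
clock: 3.88
eef_pos: [471.3, -49.2, 35.7]
tool_rot: [3.14, -0.001, 1.316]
force: [1.1, 1.0, -0.9]
width: -0.1
gripper_force: 0.8
R 87.5 phi 23.0 toolphi 23.2 z 35.7 F [ 1.1  1.  -0.9] q [ 0.17  0.73 -0.19  2.14  0.44  0.3  -0.64]
```

```bash
python3 -m handwheel '[[[0,0,-5],[-0.0076,0.0003,0],1],[[0,0,-5],[-0.0076,0.0003,0],1],[[0,0,-5],[-0.0076,0.0003,0],1],[[0,0,-5],[-0.0076,0.0003,0],1],[[0,0,-5],[-0.0076,0.0003,0],1]]' |grep -v tool; python3 -c "from h import *;pol()"
```

```text
clock: 4.3
eef_pos: [469.3, -87.0, 35.7]
force: [0.5, 1.4, 0.2]
width: 0.1
gripper_force: 0.8
R 88.2 phi -1.9 toolphi -1.8 z 35.7 F [0.5 1.4 0.2] q [ 0.33  0.74 -0.3   2.13  0.63  0.35 -0.31]
```

```bash
python3 -m handwheel '[[[0,0,-5],[-0.0076,0.0003,0],1],[[0,0,-5],[-0.0076,0.0003,0],1],[[0,0,-5],[-0.0076,0.0003,0],1],[[0,0,-5],[-0.0076,0.0003,0],1],[[0,0,-5],[-0.0076,0.0003,0],1]]' |grep -v tool; python3 -c "from h import *;pol()"
```

```text
clock: 4.72
eef_pos: [482.8, -122.3, 35.6]
force: [-1.0, 1.9, 0.1]
width: -0.3
gripper_force: 0.7
R 89.4 phi -26.4 toolphi -26.8 z 35.6 F [-1.   1.9  0.1] q [ 0.49  0.78 -0.45  2.07  0.77  0.46  0.06]
```

Forces of 1.5–2 N mean the wheel is turning. I'll back off, lift and go back for the second stroke.

```bash
python3 -m handwheel '[[[0,0,0],[0.004,0,0],1],[[0,0,0],[0,0,-0.025],1],[[0,0,0],[0,0,-0.025],1],[[0,0,5],[0.0076,0.0003,0],1],[[0,0,5],[0.0076,0.0003,0],1]]' |grep -v tool; python3 -m handwheel '[[[0,0,5],[0.0076,0.0003,0],1],[[0,0,5],[0.0076,0.0003,0],1],[[0,0,5],[0.0076,0.0003,0],1],[[0,0,5],[0.0076,0.0003,0],1],[[0,0,5],[0.0076,0.0003,0],1]]' |grep -v tool;  python3 -m handwheel '[[[0,0,5],[0.0076,0.0003,0],1],[[0,0,5],[0.0076,0.0003,0],1],[[0,0,5],[0.0076,0.0003,0],1],[[0,0,5],[0.0076,0.0003,0],1],[[0,0,5],[0.0076,0.0003,0],1]]' |grep -v tool
python3 - <<'E'
from h import *
b=ctrl.get_image('side');pol()
cv2.imwrite('pics/c5.png',crop(b,310,225,100,75,8,''))
E
```

```text
clock: 5.13
eef_pos: [473.6, -105.9, 86.7]
force: [-0.1, 1.1, 0.4]
width: 0.2
gripper_force: 0.0
clock: 5.55
eef_pos: [464.1, -68.3, 85.6]
force: [0.6, 0.1, -0.2]
width: 0.0
gripper_force: 0.0
clock: 5.97
eef_pos: [472.2, -31.3, 85.6]
force: [0.0, 0.7, -0.5]
width: -0.3
gripper_force: 0.0
R 92.5 phi 35.3 toolphi 33.9 z 85.8 F [0.7 0.8 1.3] q [ 0.16  0.63 -0.23  2.12  0.34  0.42 -0.78]
```

View pics/c5.png

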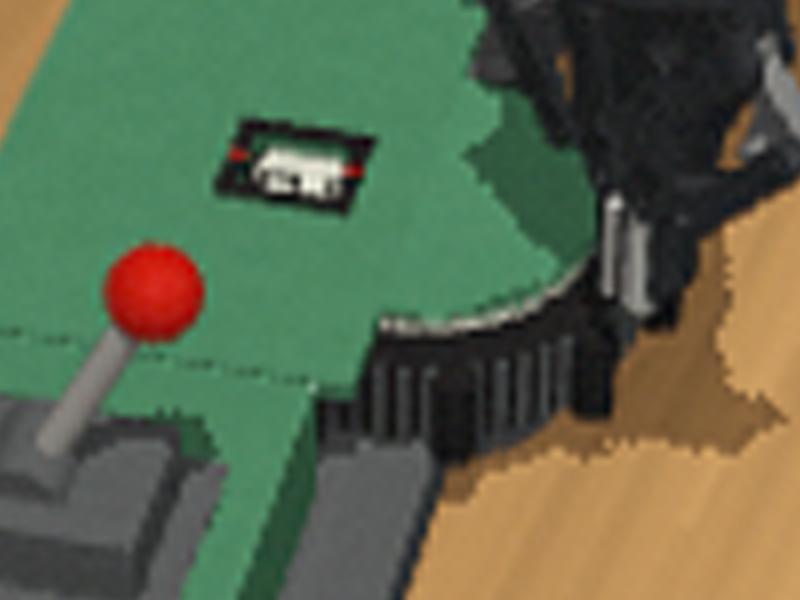

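The side view shows two lobes at crop (455,405) and (593,370), and the digit in the window is near a 2. I'll compute their angles by matching projections.

Run:
```python
from h import *
b=ctrl.get_image('side');yaw=.15;ex=np.array([np.cos(yaw),np.sin(yaw)]);ey=np.array([-ex[1],ex[0]])
for ph in range(56,78,3):
  for q in(ph,ph-36):
    p=np.radians(q);P=np.r_[np.array([556,-71])+80*(-np.cos(p)*ex+np.sin(p)*ey),43]
    print(q,((proj(b,P)[0]-[260,187.5])*8).round(0),end=' ')
  print()
```

```text
56 [522. 420.] 20 [649. 349.] 
59 [509. 424.] 23 [642. 357.] 
62 [495. 426.] 26 [634. 365.] 
65 [481. 429.] 29 [625. 372.] 
68 [467. 430.] 32 [616. 379.] 
71 [452. 431.] 35 [606. 385.] 
74 [438. 432.] 38 [595. 392.] 
77 [424. 432.] 41 [584. 397.]
```

```bash
python3 -m handwheel '[[[0,0,5.3],[0.008,0.0020,0],1],[[0,0,5.3],[0.008,0.0024,0],1],[[0,0,5.3],[0.008,0.0024,0],1],[[0,0,0],[0,0,0],1],[[0,0,0],[0,0,0],1]]' |grep -v tool; python3 -c "from h import *;pol()"
```

```text
clock: 6.48
eef_pos: [490.1, -15.1, 85.4]
force: [0.1, 0.1, 1.0]
width: -0.3
gripper_force: 0.0
R 86.5 phi 48.9 toolphi 49.2 z 85.4 F [0.1 0.1 1. ] q [ 0.09  0.64 -0.16  2.08  0.24  0.44 -0.97]
```

```bash
python3 -m handwheel '[[[0,0,1.5],[0.002,0,0],1],[[0,0,0],[0,0,0.016],1],[[0,0,0],[0,0,0.014],1],[[0,0,0],[0,0,0],1]]' |grep -v tool; python3 -m handwheel '[[[0,0,0],[0,0,0.010],1],[[0,0,0],[0,0,0.009],1],[[0,0,0],[0,0,0],1],[[0,0,0],[0,0,0],1]]';python3 -c "from h import *;pol()"
```

```text
clock: 6.82
eef_pos: [489.7, -14.1, 53.6]
force: [0.4, 0.0, 0.6]
width: -0.4
gripper_force: 0.0
clock: 7.15
eef_pos: [491.4, -13.6, 36.0]
tool_rot: [-3.141, 0.001, 0.833]
force: [0.5, -0.4, -0.8]
width: 0.0
gripper_force: 0.0
R 86.4 phi 50.2 toolphi 50.9 z 36.0 F [ 0.5 -0.4 -0.8] q [ 0.05  0.74 -0.12  2.1   0.25  0.32 -1.01]
```

```bash
python3 -m handwheel '[[[0,0,-5],[-0.0076,0.0005,0],1],[[0,0,-5],[-0.0076,0.0005,0],1],[[0,0,-5],[-0.0076,0.0005,0],1],[[0,0,-5],[-0.0076,0.0005,0],1],[[0,0,-5],[-0.0076,0.0005,0],1]]' |grep force:; python3 -c "from h import *;pol()"
python3 -m handwheel '[[[0,0,-5],[-0.0076,0.0005,0],1],[[0,0,-5],[-0.0076,0.0005,0],1],[[0,0,-5],[-0.0076,0.0005,0],1],[[0,0,-5],[-0.0076,0.0005,0],1],[[0,0,-5],[-0.0076,0.0005,0],1]]' |grep force:; python3 -c "from h import *;pol()"
python3 -m handwheel '[[[0,0,-5],[-0.0076,0.0005,0],1],[[0,0,-5],[-0.0076,0.0005,0],1],[[0,0,-5],[-0.0076,0.0005,0],1],[[0,0,0],[0,0,0],1]]' |grep force:
python3 - <<'E'
from h import *
b=ctrl.get_image('side');pol()
cv2.imwrite('pics/c6.png',np.hstack([crop(b,318,222,66,75,8,''),crop(b,297,208.5,22,50,12,'')]))
E
```

```text
force: [0.3, 1.2, -1.7]
gripper_force: 0.9
R 85.6 phi 25.5 toolphi 25.6 z 36.8 F [ 0.3  1.2 -1.7] q [ 0.18  0.73 -0.21  2.14  0.46  0.31 -0.71]
force: [1.0, 1.9, -1.3]
gripper_force: 1.0
R 85.2 phi -0.2 toolphi 0.6 z 36.8 F [ 1.   1.9 -1.3] q [ 0.34  0.75 -0.32  2.13  0.65  0.36 -0.38]
force: [0.1, -0.2, 0.4]
gripper_force: 0.0
R 85.8 phi -16.3 toolphi -13.9 z 36.6 F [-0.9  0.   0.2] q [ 0.44  0.77 -0.41  2.1   0.73  0.42 -0.16]
```

View pics/c6.png

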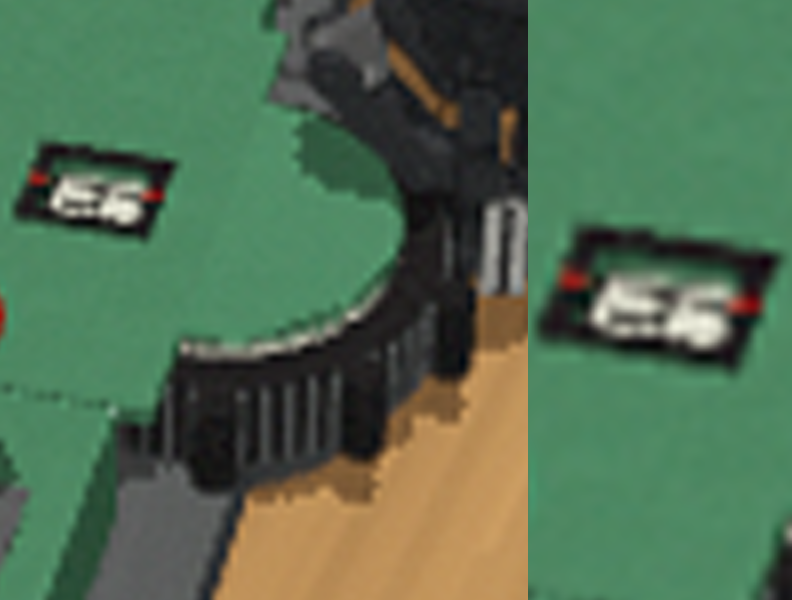

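The side view shows three lobes at crop (213,450), (366,415) and (458,330), centres at mid height. I'll fit the wheel phase to those.

Run:
```python
from h import *
b=ctrl.get_image('side');yaw=.15;ex=np.array([np.cos(yaw),np.sin(yaw)]);ey=np.array([-ex[1],ex[0]])
def lobe(q,z,r=73,ax=(556,-71)):
    p=np.radians(q);return np.r_[np.array(ax)+r*(-np.cos(p)*ex+np.sin(p)*ey),z]
for ph in range(-4,12,2):
    # silhouette left/right column extents of each lobe
    o=[]
    for k in(2,1,0):
        q=ph+36*k;c=lobe(q,43)
        u=[((proj(b,c+[7*np.cos(t),7*np.sin(t),0])[0]-[285,184.5])*8) for t in np.linspace(0,6.28,40)]
        u=np.array(u);o.append((u[:,0].min().round(),u[:,0].max().round()))
    print(ph,o)
```

```text
-4 [(np.float64(239.0), np.float64(287.0)), (np.float64(375.0), np.float64(422.0)), (np.float64(439.0), np.float64(485.0))]
-2 [(np.float64(230.0), np.float64(278.0)), (np.float64(369.0), np.float64(416.0)), (np.float64(438.0), np.float64(484.0))]
0 [(np.float64(222.0), np.float64(269.0)), (np.float64(362.0), np.float64(410.0)), (np.float64(436.0), np.float64(482.0))]
2 [(np.float64(213.0), np.float64(261.0)), (np.float64(356.0), np.float64(403.0)), (np.float64(434.0), np.float64(481.0))]
4 [(np.float64(204.0), np.float64(252.0)), (np.float64(349.0), np.float64(397.0)), (np.float64(432.0), np.float64(479.0))]
6 [(np.float64(195.0), np.float64(243.0)), (np.float64(342.0), np.float64(390.0)), (np.float64(430.0), np.float64(476.0))]
8 [(np.float64(187.0), np.float64(235.0)), (np.float64(335.0), np.float64(383.0)), (np.float64(427.0), np.float64(474.0))]
10 [(np.float64(178.0), np.float64(226.0)), (np.float64(328.0), np.float64(375.0)), (np.float64(424.0), np.float64(471.0))]
```

Phase is about +7°, so the wheel is about 7° short of 4. I'll push 6.5° gently, then back off radially to look from the top.

```bash
python3 -m handwheel '[[[0,0,-2],[-0.0025,0.0001,0],1],[[0,0,-2],[-0.0025,0.0001,0],1],[[0,0,-2],[-0.0025,0.0001,0],1],[[0,0,-1],[-0.0022,0.0001,0],1],[[0,0,0],[0,0,0],1]]' |grep force:
python3 - <<'E'
from h import *
b=ctrl.get_image('side');pol()
E
python3 -m handwheel '[[[0,0,0],[0.004,-0.001,0],1],[[0,0,0],[0,0,-0.015],1],[[0,0,0],[0,-0.01,-0.035],1],[[0,0,0],[0,-0.02,-0.035],1],[[0,0,0],[0,0,-0.035],1]]'|grep pos
python3 -m handwheel '[[[0,0,0],[-0.035,0,-0.01],1],[[0,0,0],[-0.038,0,0],1],[[0,0,0],[-0.038,0,0],1],[[0,0,0],[-0.038,0,0],1],[[0,0,0],[-0.038,0,0],1]]'|grep -v tool
```

```text
force: [-1.4, 0.4, 1.1]
gripper_force: 0.4
R 85.6 phi -22.0 toolphi -21.0 z 36.5 F [-0.8  0.9  0.3] q [ 0.47  0.78 -0.45  2.08  0.77  0.45 -0.05]
eef_pos: [448.8, -128.0, 156.6]
clock: 9.72
eef_pos: [546.5, -290.8, 166.5]
force: [1.4, 0.3, -0.2]
width: -0.1
gripper_force: 0.0
```

```bash
cat > look.py <<'E'
from h import *
def run(name):
    a=ctrl.get_image('top');b=ctrl.get_image('side');pol()
    i=crop(a,370,220,60,70,8,'');j=crop(a,369.3,204,20,22,16,'');k=crop(b,297,208.5,20,13,16,'')
    cv2.imwrite(name,np.hstack([i,np.vstack([j,k])]))
    yaw=.15;ex=np.array([np.cos(yaw),np.sin(yaw)]);ey=np.array([-ex[1],ex[0]])
    g=cv2.cvtColor(a['pixels'],cv2.COLOR_RGB2GRAY).astype(np.float32)
    ph=np.arange(-54,55,1.);prof=0
    for r in(74,76,78,80):
        P=np.array([np.r_[np.array([556,-71])+r*(-np.cos(p)*ex+np.sin(p)*ey),58] for p in np.radians(ph)])
        uv=proj(a,P).astype(np.float32);prof=prof+cv2.remap(g,uv[:,:1],uv[:,1:],cv2.INTER_LINEAR)[:,0]/4
    print(prof[::3].round())
    for k in(-36,0,36):
        m=abs(ph-k)<=17;w=np.clip(prof[m].min()+25-prof[m],0,None);print('lobe',k,(w@ph[m]/w.sum()).round(1))
E
python3 -c "import look;look.run('pics/c7.png')"
```

```text
R 225.3 phi -79.3 toolphi -20.6 z 165.5 F [-1.5  0.   0.2] q [ 0.84  0.74 -0.67  1.66  0.55  0.94  0.48]
[ 98.  98.  98.  89.  88.  73.  58.  62.  66.  84. 120. 132. 131. 112.
 101. 103.  98.  81.  66.  55.  56. 103. 131. 130. 131. 129. 130. 125.
 111.  88.  56.  51.  83. 126. 131. 131. 132.]
lobe -36 -33.9
lobe 0 3.4
lobe 36 37.9
```

View pics/c7.png

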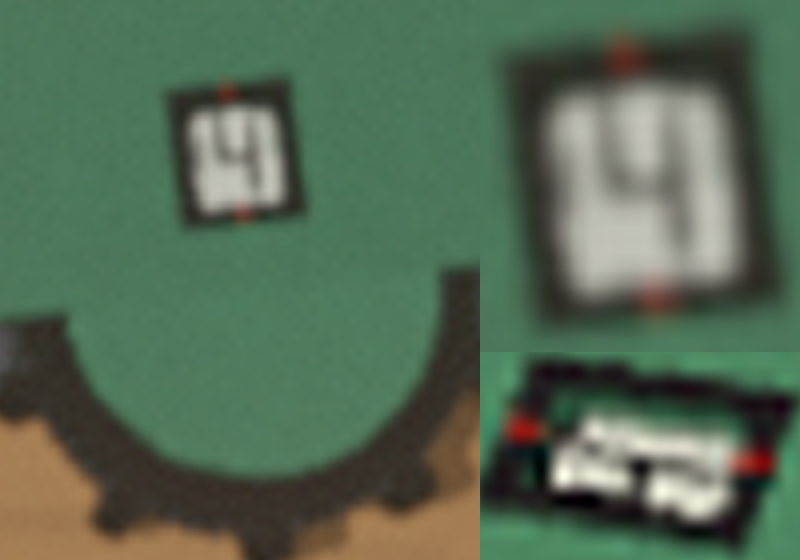

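The top view shows a 4 in the window, slightly right of the middle: lobe phase is roughly +3°, so it's short by that much. I'll refine the axis and yaw numerically before correcting.

```bash
cat > fit.py <<'E'
from h import *
from scipy.optimize import least_squares
I=[ctrl.get_image('top') for _ in range(3)];a=I[0]
px=np.mean([i['pixels'].astype(np.float32) for i in I],0)
G=px[...,1]-(px[...,0]+px[...,2])/2           # greenness
K=cv2.cvtColor(px/255,cv2.COLOR_RGB2GRAY)*255
def S(im,P):
    uv=proj(a,P).astype(np.float32);return cv2.remap(im,uv[:,:1],uv[:,1:],cv2.INTER_LINEAR)[:,0]
def ring(ax,yaw,ph,r,z):
    p=np.radians(ph)+0*r;r=r+0*p
    x,y=-r*np.cos(p),r*np.sin(p);c,s=np.cos(yaw),np.sin(yaw)
    return np.c_[ax[0]+c*x-s*y,ax[1]+s*x+c*y,z+0*x]
def edge(ax,yaw):   # nose edge points by half-level crossing
    out=[]
    for ph in np.arange(-75,76,3.):
        r=np.arange(44,66,.25);v=S(G,ring(ax,yaw,ph,r,68.));h=(v[:16].mean()+v[-16:].min())/2
        i=np.argmax(v<h);out.append(ring(ax,yaw,ph,r[i:i+1],68.)[0,:2])
    return np.array(out)
E0=edge((556,-71),.15)
f=least_squares(lambda q:np.hypot(*(E0-q[:2]).T)-q[2],[556,-71,54],loss='soft_l1');print('nose circle',f.x.round(2))
ax=f.x[:2]
# window: dark frame + white opening against green -> centroid of non-green
P=np.array([[596+i,-66+j,68] for i in np.arange(-32,33,.5) for j in np.arange(-32,33,.5)])
w=np.clip(1-S(G,P)/np.median(S(G,P)),0,1);w[w<.3]=0;m=(w@P/w.sum())[:2];d=m-ax
print('window',m.round(2),'dist',np.hypot(*d).round(2),'yaw win',np.arctan2(d[1],d[0]).round(4))
# back edge of top plate for yaw
pts=[]
for y in np.arange(-110,85,5):
    x=np.arange(650,715,.5);L=np.c_[x,y+0*x,68+0*x];v=S(G,L);h=(v[:20].mean()+v[-20:].mean())/2;pts.append((y,x[np.argmax(v<h)]))
pts=np.array(pts);k=np.polyfit(pts[:,0],pts[:,1],1);r=abs(pts[:,1]-np.polyval(k,pts[:,0]))<2;k=np.polyfit(pts[r,0],pts[r,1],1)
yaw=-np.arctan(k[0]);print('yaw edge',yaw.round(4),r.sum())
# wheel phase: lobe template on rim, correlation
for yw in (yaw,np.arctan2(d[1],d[0])):
    ph=np.arange(-50,60,.5);prof=np.mean([S(K,ring(ax,yw,ph,r,58.)) for r in(75,77,79)],0)
    for k in(0,36):
        mm=abs(ph-k)<=13;pp,q=ph[mm],prof[mm]
        w=np.clip(90-q,0,None);print(k,'centroid',(w@pp/w.sum()).round(2),'left edge',pp[::-1][np.argmax(q[::-1]<90)],'right',pp[np.argmax(q<90)])
E
python3 fit.py
```

```text
nose circle [556.24 -71.67  55.17]
window [595.69 -66.05] dist 39.85 yaw win 0.1416
yaw edge 0.1519 37
0 centroid 3.35 left edge 9.0 right -3.5
36 centroid 38.17 left edge 42.5 right 33.5
0 centroid 2.76 left edge 8.0 right -4.0
36 centroid 37.59 left edge 42.0 right 32.5
```

Short by about 2.5°. I'll go back into the same gap and press from φ −22 to −24.5.

```bash
cat >> h.py <<'E'
def to(ph,R,z):
    s=ctrl.read_state();p=np.radians(ph)-.15
    T=np.array([556-R*np.cos(p),-71+R*np.sin(p),z]);d=T-s['eef_pos'];y=s['tool_rot'][2];c,n=np.cos(y),np.sin(y)
    print('tool shift',(c*d[0]+n*d[1]).round(1),(n*d[0]-c*d[1]).round(1),-d[2].round(1))
E
python3 -c "from h import *;pol();to(-17,87,90)"
```

```text
R 217.2 phi -78.7 toolphi -21.1 z 165.8 F [ 0.2 -0.7  0.8] q [ 0.84  0.74 -0.67  1.67  0.55  0.94  0.47]
tool shift 189.5 29.8 75.8
```

```bash
python3 -m handwheel '[[[0,0,0],[0.038,0,0],1],[[0,0,0],[0.038,0,0],1],[[0,0,0],[0.038,0,0],1],[[0,0,0],[0.038,0,0],1],[[0,0,0],[0.0375,0,0],1]]'|grep pos
python3 -m handwheel '[[[0,0,0],[0,0.015,0.035],1],[[0,0,0],[0,0.015,0.03],1],[[0,0,0],[0,0,0.01],1],[[0,0,0],[0,0,0],1],[[0,0,0],[0,0,0],1]]'|grep force; python3 -c "from h import *;pol();to(-17,86.5,36)"
```

```text
eef_pos: [449.9, -121.6, 166.6]
force: [0.6, -0.5, 0.1]
gripper_force: 0.0
R 87.7 phi -17.2 toolphi -21.2 z 91.5 F [ 0.6 -0.5  0.1] q [ 0.54  0.69 -0.56  2.07  0.68  0.57  0.02]
tool shift 0.2 1.2 55.5
```

```bash
python3 -m handwheel '[[[0,0,0],[0,0.001,0.02],1],[[0,0,0],[0,0,0.015],1],[[0,0,0],[0,0,0],1],[[0,0,0],[0,0,0.012],1],[[0,0,0],[0,0,0.008],1]]'|grep force
python3 -m handwheel '[[[0,0,0],[0,0,0],1],[[0,0,0],[0,0,0],1]]'|grep force;python3 -c "from h import *;pol();to(-22,85.6,36);to(-24.5,85.6,36)"
```

```text
force: [-0.7, -0.7, -0.0]
gripper_force: 0.0
force: [0.7, 0.2, 0.6]
gripper_force: 0.0
R 85.9 phi -18.0 toolphi -21.1 z 37.0 F [0.7 0.2 0.6] q [ 0.47  0.77 -0.45  2.09  0.78  0.45 -0.08]
tool shift -6.0 0.2 1.0
tool shift -9.7 0.3 1.0
```

```bash
python3 -m handwheel '[[[0,0,0],[-0.004,0,0],1],[[0,0,-1.2],[-0.0025,0.0002,0],1],[[0,0,-1.2],[-0.002,0.0001,0],1],[[0,0,0],[-0.001,0,0],1],[[0,0,0],[0,0,0],1]]'|grep force
python3 -m handwheel '[[[0,0,0],[0,0,0],1],[[0,0,0],[0,0,0],1]]'|grep force;python3 -c "from h import *;pol();to(-24.5,85.6,36)"
```

```text
force: [0.4, 0.1, -0.1]
gripper_force: 0.0
force: [0.3, 0.4, 0.3]
gripper_force: 0.0
R 85.5 phi -24.3 toolphi -23.5 z 36.3 F [0.3 0.4 0.3] q [ 0.49  0.78 -0.47  2.07  0.79  0.47 -0.03]
tool shift -0.3 -0.1 0.3
```

Retreat and measure again.

```bash
python3 -m handwheel '[[[0,0,0],[0.004,-0.001,0],1],[[0,0,0],[0,0,-0.015],1],[[0,0,0],[0,-0.01,-0.035],1],[[0,0,0],[0,-0.02,-0.035],1],[[0,0,0],[0,0,-0.035],1]]'|grep pos
python3 -m handwheel '[[[0,0,0],[-0.035,0,-0.01],1],[[0,0,0],[-0.038,0,0],1],[[0,0,0],[-0.038,0,0],1],[[0,0,0],[-0.038,0,0],1],[[0,0,0],[-0.038,0,0],1]]'|grep -v tool
python3 fit.py; python3 -c "import look;look.run('pics/c8.png')"
```

```text
eef_pos: [451.1, -131.7, 156.5]
clock: 12.8
eef_pos: [555.4, -290.4, 166.4]
force: [1.4, 1.2, -0.5]
width: -0.2
gripper_force: 0.0
nose circle [556.17 -71.67  55.11]
window [595.69 -66.05] dist 39.92 yaw win 0.1412
yaw edge 0.1521 37
0 centroid 0.92 left edge 6.5 right -6.0
36 centroid 35.74 left edge 40.5 right 30.0
0 centroid 0.3 left edge 6.0 right -7.0
36 centroid 35.11 left edge 40.0 right 29.5
R 216.5 phi -81.0 toolphi -23.5 z 165.7 F [-0.9  0.8 -0.5] q [ 0.84  0.75 -0.69  1.64  0.57  0.96  0.5 ]
[ 95.  93.  88.  89.  76.  58.  56.  67.  81. 117. 129. 131. 120. 103.
 101.  98.  84.  65.  57.  54.  85. 129. 130. 130. 131. 129. 126. 115.
  88.  59.  50.  67. 118. 130. 131. 130. 131.]
lobe -36 -36.6
lobe 0 0.8
lobe 36 35.6
```

View pics/c8.png

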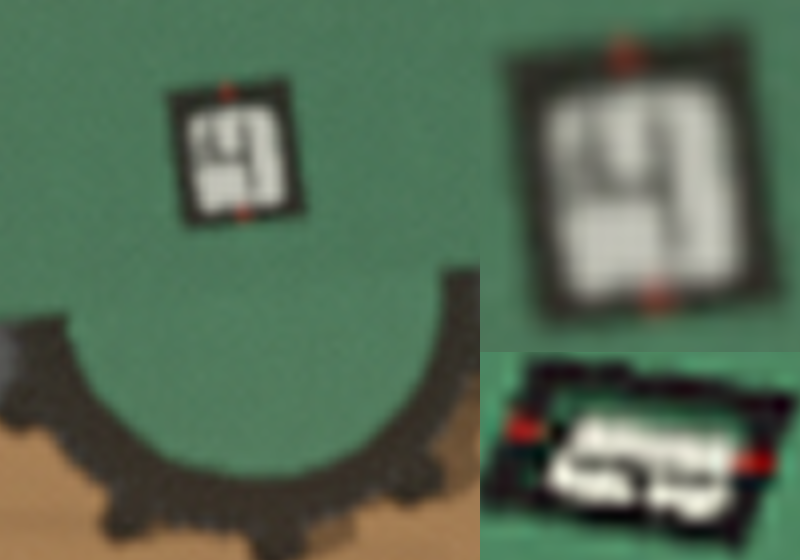

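The 4 sits centred between the red marks, with lobe phase at 0 ± 1°. Now the lever: go back around the front, square the tool to the machine and line up behind the ball.

```bash
python3 -m handwheel '[[[0,0,0],[0.038,0,-0.01],1],[[0,0,0],[0.038,0,-0.01],1],[[0,0,0],[0.038,0,-0.01],1],[[0,0,0],[0.038,0,0],1],[[0,0,0],[0.0375,0,0],1]]'|grep pos
python3 -m handwheel '[[[0,0,6],[0,0,0],1],[[0,0,6],[0,0,0],1],[[0,0,6],[0,0,0],1],[[0,0,5.5],[0,0,0],1],[[0,0,0],[0,0,0],1]]'|grep -v width
cat > t.py <<'E'
from h import *
def go(mx,my,z):
    ex=np.array([np.cos(.15),np.sin(.15)]);ey=np.array([-ex[1],ex[0]]);s=ctrl.read_state()
    d=np.r_[np.array([556.2,-71.5])+mx*ex+my*ey,z]-s['eef_pos'];y=s['tool_rot'][2];c,n=np.cos(y),np.sin(y)
    e=s['eef_pos'][:2]-[556.2,-71.5]
    print('machine',(e@ex).round(1),(e@ey).round(1),'shift',(c*d[0]+n*d[1]).round(1),(n*d[0]-c*d[1]).round(1),-d[2].round(1))
E
python3 -c "import t;t.go(-20,165,147)"
```

```text
eef_pos: [452.4, -125.4, 197.0]
clock: 13.88
eef_pos: [453.4, -126.7, 196.7]
tool_rot: [-3.141, 0.001, 1.721]
force: [0.2, -0.3, 0.1]
gripper_force: 0.0
machine -109.9 -39.3 shift 204.2 90.1 49.7
```

```bash
python3 -m handwheel '[[[0,0,0],[0.040,0,0],1],[[0,0,0],[0.041,0,0],1],[[0,0,0],[0.041,0,0],1],[[0,0,0],[0.041,0,0],1],[[0,0,0],[0.041,0,0],1]]'|grep pos
python3 -m handwheel '[[[0,0,0],[0,0.035,0.02],1],[[0,0,0],[0,0.035,0.015],1],[[0,0,0],[0,0.020,0.015],1],[[0,0,0],[0,0,0],1],[[0,0,0],[0,0,0],1]]'|grep -v width
python3 -c "import t;t.go(83,165,147)"
```

```text
eef_pos: [422.2, 75.5, 196.5]
clock: 14.72
eef_pos: [511.7, 87.8, 145.4]
tool_rot: [-3.139, -0.001, 1.725]
force: [-0.9, 0.2, 0.2]
gripper_force: 0.0
machine -20.2 164.2 shift 0.4 103.2 -1.6
```

```bash
python3 -m handwheel '[[[0,0,0],[0,0.015,0],1],[[0,0,0],[0,0.015,0],1],[[0,0,0],[0,0.015,0],1],[[0,0,0],[0,0.015,0],1],[[0,0,0],[0,0.010,0],1]]'|grep force
python3 -m handwheel '[[[0,0,0],[0,0.010,0],1],[[0,0,0],[0,0.008,0],1],[[0,0,0],[0,0.005,0],1],[[0,0,0],[0,0.004,0],1],[[0,0,0],[0,0,0],1]]'|grep force
python3 -c "import t;t.go(83,165,147)"
```

```text
force: [-0.0, 0.8, 1.5]
gripper_force: 0.5
force: [0.0, 0.3, 0.0]
gripper_force: 0.0
machine 77.9 163.2 shift 1.8 5.1 -0.5
```

```bash
python3 -m handwheel '[[[0,0,0],[0,0.003,0],1],[[0,0,0],[0,0,0],1],[[0,0,0],[0,0,0],1]]'|grep force
python3 -m handwheel '[[[0,0,0],[0,0.003,0],1],[[0,0,0],[0,0,0],1],[[0,0,0],[0,0,0],1]]'|grep force
python3 -c "import t;t.go(83,165,147)"
```

```text
force: [-0.1, -0.6, -0.2]
gripper_force: 0.2
force: [-6.0, -1.7, 3.3]
gripper_force: 3.0
machine 81.7 163.2 shift 1.8 1.3 -0.8
```

At the stop (6 N). One millimetre more, then retreat and verify the ball and the wheel.

```bash
python3 -m handwheel '[[[0,0,0],[0,0.001,0],1],[[0,0,0],[0,0,0],1]]'|grep force
python3 -m handwheel '[[[0,0,0],[0,-0.02,0],1],[[0,0,0],[0,-0.04,0],1],[[0,0,0],[0,-0.04,0],1],[[0,0,0],[0,-0.04,-0.01],1],[[0,0,0],[0,-0.035,-0.02],1]]'|grep -v width
python3 -m handwheel '[[[0,0,0],[0.03,0,-0.02],1],[[0,0,0],[0.04,0,0],1],[[0,0,0],[0.04,0,0],1],[[0,0,0],[0,0,0],1],[[0,0,0],[0,0,0],1]]'|grep -v width
python3 fit.py
python3 - <<'E'
from h import *
ex=np.array([np.cos(.15),np.sin(.15),0]);ey=np.array([-ex[1],ex[0],0])
for n in('top','side'):
    g=ctrl.get_image(n);p=g['pixels'].astype(int);m=((p[...,0]>110)&(p[...,1]<60)&(p[...,2]<70)).astype(np.uint8)
    k,_,st,c=cv2.connectedComponentsWithStats(m);i=1+np.argmax(st[1:,4]);print(n,c[i],st[i,4])
    for t in(.9,.95,1.):
        P=np.array([556.2,-71.5,90])+(70+80*np.sin(t-.5))*ex+165*ey;P[2]+=80*np.cos(t-.5);print(t,proj(g,P))
E
```

```text
force: [-7.5, -1.4, 5.0]
gripper_force: 4.1
clock: 16.63
eef_pos: [439.0, 75.3, 175.1]
tool_rot: [-3.137, 0.001, 1.721]
force: [0.6, -0.4, 1.1]
gripper_force: 0.0
clock: 17.05
eef_pos: [426.1, 188.3, 197.1]
tool_rot: [3.139, -0.002, 1.727]
force: [0.6, -0.4, -0.4]
gripper_force: 0.0
nose circle [556.35 -71.72  55.07]
window [595.72 -66.06] dist 39.78 yaw win 0.1429
yaw edge 0.1508 38
0 centroid 1.34 left edge 10.0 right -7.5
36 centroid 35.77 left edge 49.0 right 23.0
0 centroid 0.89 left edge 9.5 right -8.0
36 centroid 35.33 left edge 48.5 right 23.0
top [293.25       172.41304348] 92
0.9 [[293.38172012 175.37668362]]
0.95 [[293.22769701 173.90989133]]
1.0 [[293.08331815 172.51287266]]
side [245.         218.96190476] 105
0.9 [[248.34152045 218.30156019]]
0.95 [[246.7399839  218.62594912]]
1.0 [[245.19029072 219.0205421 ]]
```

The lever is at 1.0, the wheel is still centred on 4, and the robot is clear, so I'm handing in.

```bash
python3 -c "from cell import ctrl;print(ctrl.finish_job())"
```

```text
the job is handed in; nothing more can be done
None
```

The speed wheel was left with the 4 centred in the window (within about 1°), then the run lever was pushed fully on to its stop; the robot was clear and the job handed in at about 17 s, with no sign of contact with the gouges, mallet or rosette (not re-checked in a picture).

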